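# Make up two printer repair kits

## Task

Make up two repair kits for the 3D printers from the parts on the bench: the stepper motor, the smaller gear and the brass nut go in the three-bay tray; the larger gear and the cooling fan go in the two-bay tray. Put one part in each bay, in any order within a tray, each resting flat on the bay's floor and the same way up as it stands now. Set the parts down rather than dropping them, and leave the filament spool, the bottle and the screwdriver where they are.

Things in the scene. Friction and masses are not known exactly. Their poses are not given: they have to be found in the camera images.
- motor_center (a point): Stepper motor, about 0.28 kg, standing shaft up: square black body 42 x 42 mm, 40 mm tall, with aluminium end caps; a steel shaft 5 mm thick rises 22 mm from its top. Origin: centre of the square body, 20 mm above its underside; x and y square to its sides, z up (along the shaft).
- fan_center (a point): Cooling fan lying flat: square black frame 50 x 50 mm, 20 mm thick, with a round hub and blades. Origin: its centre, half-way up; z up. x and y square to its sides.
- gear_large_center (a point): The larger of two white plastic gears, lying flat: toothed disc 56 mm across and 16 mm thick, with a hub 22 mm across and 6 mm high on top (22 mm tall in all), small grey dots round the hub. Origin: its centre, half-way up; z up. 
- gear_small_center (a point): The smaller of two white plastic gears, lying flat: toothed disc 34 mm across and 16 mm thick, with a hub 16 mm across and 6 mm high on top (22 mm tall in all). Origin: its centre, half-way up; z up. 
- nut_center (a point): Brass lead-screw nut standing on its flange: flange 36 mm across and 5 mm thick below, barrel 20 mm across and 22 mm tall above it (27 mm tall in all). Origin: its centre, half-way up; z up. 
- tray3: Grey plastic kit tray with three bays in a row, 90 x 228 mm. Fixed to the bench, does not move. Origin: centre of its underside, on the bench; z up, x across the tray, y along its row of bays. Every bay is 84 mm (x) by 72 mm (y) inside; floor 3 mm thick, walls and partitions 3 mm thick, their tops 12 mm above the bench. Bay centres at y = -75, 0 and +75 mm.
- tray2: Grey plastic kit tray with two bays in a row, 90 x 153 mm. Fixed to the bench, does not move. Origin: centre of its underside, on the bench; z up, x across the tray, y along its row of bays. Every bay is 84 mm (x) by 72 mm (y) inside; floor 3 mm thick, walls and partitions 3 mm thick, their tops 12 mm above the bench. Bay centres at y = -37.5 and +37.5 mm.
- spool: Bystander: white spool of red filament lying flat, 200 mm across, 60 mm high. Origin: centre of its underside.
- bottle: Bystander: closed pale plastic bottle with a white cap, 60 mm across, 130 mm tall, upright. Origin: centre of its underside.
- driver: Bystander: screwdriver with a grey handle, 170 mm long, lying along its x axis. Origin: on the bench, under the middle of its length.
There are look-alikes about, which are no part of the job. Leave any purple look-alike of the part that bears gear_large_center alone. Leave any red look-alike of the part that bears gear_small_center alone.

How it is judged:
By the outcome, as a careful person would: the job done as asked, in the order asked, and still so for the second after the job is handed in, with the robot touching nothing.
It also fails if it takes over 112 s, if anything falls off the work surface, if the arm or the gripper's body presses on something with over 40 N, if the wrist force passes 120 N, or if a joint passes its speed limit or range.

## Robot

A 7-joint arm with a two-finger parallel gripper is mounted at the origin on the work surface. World frame = base frame: x ahead of the robot, y to its left, z up, the work surface at z = 0. Lengths are in m, angles in rad, forces in N, time in s.
With the tool pointing down it reaches from about 0.4 to 0.85 m from the base axis. Payload 6.9 kg.
Tool frame: the origin (TCP) lies midway between the tips of the shut fingers; the grasp point (between the pads) lies 19 mm behind it (grip_point_offset is the distance from the TCP to the grasp point, in m); z points along the fingers, y is the direction in which the jaws open and shut (so a half turn about z gives the same grasp; the last joint's range is limited). The gripper opens to 85 mm and grips with 20 to 120 N. Pads are 22 mm wide; open, the fingers measure 114 mm over their backs; the gripper's body (76 mm by 85 mm) begins 54 mm behind the grasp point. The pads swing forward as they close: fully open they stand 13 mm farther back than shut.
Start: joints at [-1.065, 0.507, -0.238, 1.5, 0.126, 1.149, -0.155], TCP at [0.243, 0.576, 0.231] pointing down, gripper open.
Joint ranges: [-3.08, 3.08], [-0.24, 2.05], [-1.43, 1.35], [0, 2.5], [-1.52, 4.66], [0.17, 1.96], [-2.89, 2.89]. Speed limits (rad/s): [2.39, 2.39, 3.14, 3.14, 3.14, 3.14, 3.14].

## Interface

Orientations are given as a rotation vector (axis times angle).
In Python, from plant import observe, get_image, sign_off, silhouettes, grip_point_offset gives the robot as it stands.
- The arm moves only by the shell command python3 -m jog 'ROWS'. ROWS is JSON, a list that holds one entry, the list of rows, each a list of 5 numbers: the closure, from -1 (fully open) to 1 (shut), so that 0 is half open, then the shift along the tool's x, y, z in cm, then the turn about the tool's z in rad. In form: [[[hand, dx, dy, dz, turn], ...]]. A call has exactly 10 rows; each row shifts and turns the commanded pose from where the row before left it, along the tool's axes as they then stand; what a row does not reach is not made up. A row lasts 1/8 s, in which the tool goes at most 62.5 mm and 10.7 degrees, less where a joint would pass 70% of its speed; a pose out of reach is approached as far as the arm can. A call with a gripper value outside its range is refused whole. The fingers move at their own pace and stop on an object; the grip force is fixed at half the most. Time passes only in rows, so rows that do not move let the fingers close, or fill a call up. It gives the time, the measured TCP pose, the force and the opening at its end, in the units of the state.
- observe(): the state, without advancing time (a new reading comes with each control period).
- get_image(name): name is "side" or "top"; returns a dict with "img" (400x640x3 uint8, red, green, blue), "intrinsics" (3x3 intrinsics, pixels), "position" and "attitude" of the camera in the world. Camera axes: x right, y up, looking along -z (the intrinsics and any distortion apply to the point x, -y, -z); pixel columns grow to the right and rows downward; lengths in m; the calibration is good to about 2 mm. A picture is of the moment at which its call begins. There is no depth.
- sign_off(): hands the job in, once; it reports no verdict.
Trained networks look in a picture, given as the dict that the camera call returned (one of the last four; its "shot" number tells which), for a name from the list of things; names that differ only in an ending like _2 or _b are one class to them, and where a whole thing is asked for, a point or a joint stands for the part that bears it (a point fixed in the world has none). Each returns a list of dicts, best first, with "conf" (0 to 1); they miss things now and then, are a little off and sometimes report something else, mostly with a low value. They report only what shows in the picture. A call takes as long as a camera call. They do not tell look-alikes from the thing itself.
- silhouettes(picture, target): "pixels" (400x640 bool, what is visible of it) and "bbox" ([centre column, centre row, width, height] in pixels, round what is visible of it).
The state is a dict: "t": time; "joints": joint angles; "joint_velocities": joint speeds; "effort": joint torques, N m; "ee_pos": TCP position; "eef_rot": TCP orientation; "contact_force": force on the tool from outside, world axes, zero at the start; "wrist_torque": the same for the moment, N m; "grip_width": opening from 0.0 (shut) to 1.0 (fully open).
Only numpy, scipy, OpenCV 4.12 (cv2) and the standard library are available. Lean on these libraries where they do the work, as an engineer would, in place of code of your own. Each camera call takes 0.05 s, during which the arm holds its last target.

## Working session

There is one attempt and no reset: what is moved stays moved. The work goes in short steps, Python scripts to look and compute and a shell command to move; the robot and the scene stay as the last step left them, time stands still between calls to the robot, and variables do not carry over. Pictures are saved under pics/ and viewed, and the job is handed in when it is done.

```bash
ls; mkdir -p pics; python3 - <<'E'
from plant import observe,get_image,silhouettes,grip_point_offset
import cv2,pickle
print(grip_point_offset); s=observe(); print(s)
P={}
for n in("top","side"):
    p=get_image(n);cv2.imwrite(f"pics/{n}0.png",p["img"][:,:,::-1]); P[n]=p
    print(n,p["intrinsics"],p["position"],p["attitude"],[k for k in p])
    for t in["motor_center","fan_center","gear_large_center","gear_small_center","nut_center","tray3","tray2","spool","bottle","driver"]:
        for r in silhouettes(p,t): print(t,round(r["conf"],2),r["bbox"],r["pixels"].sum())
pickle.dump(P,open("p0.pkl","wb"))
E
```

```text
pics
0.0187
{'t': 0.0, 'joints': array([-1.06551034,  0.50833354, -0.23750717,  1.50112274,  0.12569151,
        1.14890587, -0.15484258]), 'joint_velocities': array([-0.00088969, -0.00198165, -0.00057867, -0.00090142, -0.00064861,
        0.00086968,  0.00047291]), 'effort': array([-1.63468530e-04, -6.20604014e+01, -2.18646057e+00, -2.49651432e+01,
        1.26915154e-02,  1.18976392e-02,  1.72869228e-06]), 'ee_pos': array([0.2431471 , 0.57522099, 0.23043521]), 'eef_rot': array([-6.23814689e-01, -3.07870822e+00,  2.75382270e-03]), 'contact_force': array([-0.23236624,  0.24939621,  0.72446494]), 'wrist_torque': array([-0.0254492 , -0.0095582 ,  0.06929412]), 'grip_width': 1.0043010943724209}
top [[440.56158065   0.         317.4882559 ]
 [  0.         440.56158065 204.9417277 ]
 [  0.           0.           1.        ]] [ 0.4021296  -0.00805823  1.17561257] [ 0.14758782 -0.14003186 -1.57481458] ['img', 'intrinsics', 'position', 'attitude', 'shot']
motor_center 0.7 [362.4, 182.0, 21.5, 18.6] 293
fan_center 0.73 [408.5, 191.9, 23.3, 23.9] 362
gear_large_center 0.87 [322.9, 181.2, 22.1,
[... 696 characters left out ...]
898085]
 [  0.         434.67990633 206.93089417]
 [  0.           0.           1.        ]] [ 0.48332999 -0.7504312   0.86453453] [ 0.76833419 -0.06362536 -0.13982755] ['img', 'intrinsics', 'position', 'attitude', 'shot']
motor_center 0.61 [357.1, 253.2, 23.1, 27.4] 446
gear_large_center 0.86 [311.2, 244.4, 20.8, 17.1] 325
gear_large_center 0.73 [390.2, 234.8, 22.7, 22.7] 371
gear_large_center 0.72 [350.0, 228.1, 23.0, 20.0] 344
gear_small_center 0.69 [337.5, 180.9, 12.7, 9.9] 151
tray3 0.7 [266.1, 294.9, 48.0, 67.5] 2300
tray2 0.7 [266.1, 294.9, 48.0, 67.5] 2300
spool 0.64 [286.1, 120.2, 65.9, 51.3] 2515
bottle 0.63 [358.1, 352.6, 31.1, 48.0] 1313
driver 0.47 [291.1, 391.5, 59.6, 17.0] 201
```

```bash
python3 - <<'E'
import cv2
a=cv2.imread("pics/top0.png")[90:330,80:540]; cv2.imwrite("pics/top0c.png",cv2.resize(a,None,fx=1.7,fy=1.7,interpolation=cv2.INTER_CUBIC))
b=cv2.imread("pics/side0.png"); cv2.imwrite("pics/side0c.png",cv2.resize(b,(800,500),interpolation=cv2.INTER_CUBIC))
E
```

```text
(no output)
```

View pics/top0c.png

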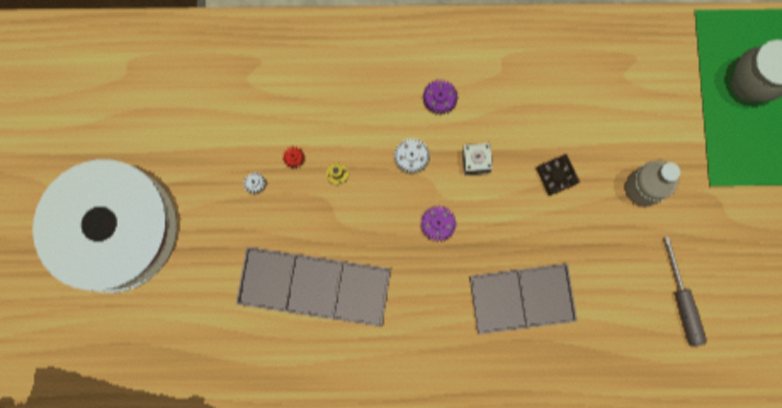

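View pics/side0c.png

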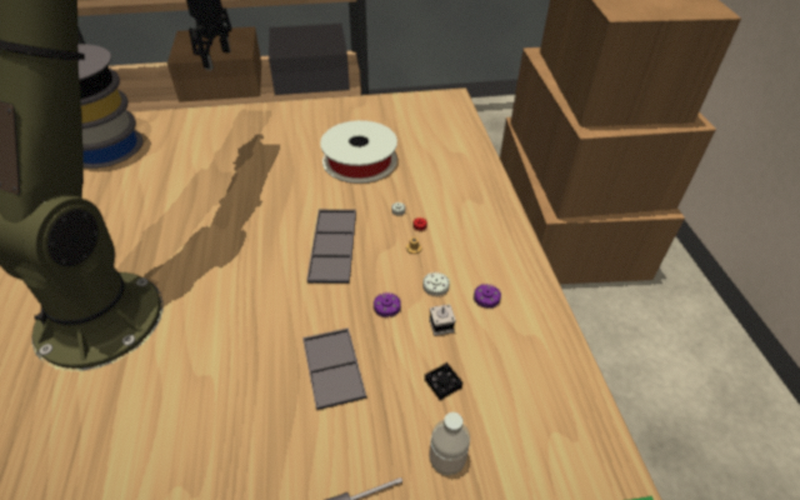

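View pics/top0.png

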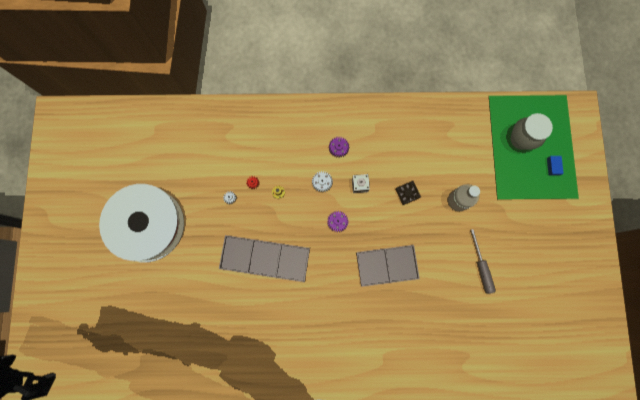

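```bash
cat > h.py <<'E'
import numpy as np,cv2,pickle
from scipy.spatial.transform import Rotation as R
def proj(p,X):
    c=(np.atleast_2d(X)-p["position"])@R.from_rotvec(p["attitude"]).as_matrix()
    u=np.c_[c[:,0],-c[:,1],-c[:,2]]@p["intrinsics"].T
    return u[:,:2]/u[:,2:]
def ray(p,uv,z):
    d=np.linalg.inv(p["intrinsics"])@np.array([uv[0],uv[1],1.])
    d=R.from_rotvec(p["attitude"]).as_matrix()@np.array([d[0],-d[1],-d[2]])
    return (p["position"]+d*(z-p["position"][2])/d[2])[:2]
def cyl(r,z0,z1,n=40):
    a=np.arange(n)*2*np.pi/n
    return np.array([[r*np.cos(t),r*np.sin(t),z] for z in(z0,z1) for t in a])
def box(w,h,z0,z1):
    return np.array([[i*w/2,j*h/2,z] for z in(z0,z1) for i,j in((-1,-1),(-1,1),(1,1),(1,-1))])
M={"motor_center":[box(.042,.042,0,.04),cyl(.0025,.04,.062)],"fan_center":[box(.05,.05,0,.02)],
"gear_large_center":[cyl(.028,0,.016),cyl(.011,.016,.022)],"gear_small_center":[cyl(.017,0,.016),cyl(.008,.016,.022)],
"nut_center":[cyl(.018,0,.005),cyl(.010,.005,.027)],"tray3":[box(.09,.228,0,.012)],"tray2":[box(.09,.153,0,.012)]}
S=8
def mask(p,name,x,y,yaw,x0,y0,w,h,zoff=0):
    m=np.zeros((h*S,w*S),np.uint8)
    c,s=np.cos(yaw),np.sin(yaw)
    for P in M[name]:
        Q=P@np.array([[c,-s,0],[s,c,0],[0,0,1]]).T+[x,y,zoff]
        u=(proj(p,Q)-[x0,y0]+.5)*S-.5
        cv2.fillConvexPoly(m,cv2.convexHull(np.round(u).astype(np.int32)),255)
    return cv2.resize(m,(w,h),interpolation=cv2.INTER_AREA)/255.
def fit(p,name,pix,x,y,yaw,useyaw,zoff=0):
    from scipy.optimize import minimize
    r,c=np.nonzero(pix);x0,y0=c.min()-12,r.min()-12;w,h=c.max()-x0+13,r.max()-y0+13
    g=np.zeros((h,w)); g[r-y0,c-x0]=1
    g=cv2.GaussianBlur(g,(0,0),1.)
    def f(v):
        return ((cv2.GaussianBlur(mask(p,name,x+v[0]/100,y+v[1]/100,yaw+(v[2] if useyaw else 0),x0,y0,w,h,zoff),(0,0),1.)-g)**2).sum()
    n=3 if useyaw else 2
    s=np.vstack([np.zeros(n),np.eye(n)*([.7,.7,.3][:n])])
    o=minimize(f,np.zeros(n),method="Nelder-Mead",options=dict(initial_simplex=s,xatol=.005,fatol=.01))
    v=o.x; return x+v[0]/100,y+v[1]/100,yaw+(v[2] if useyaw else 0),o.fun/g.sum()
E
python3 - <<'E'
from h import *
from plant import get_image,silhouettes
t=get_image("top");s=get_image("side")
Z={"motor_center":.02,"fan_center":.01,"gear_large_center":.01,"gear_small_center":.01,"nut_center":.01,"tray3":.01,"tray2":.01}
cams={"top":t,"side":s}
hsv={}
for n in M:
  for k,p in cams.items():
    for r in silhouettes(p,n):
        if r["conf"]<.3: continue
        x,y=ray(p,r["bbox"][:2],Z[n])
        best=min((fit(p,n,r["pixels"],x,y,a,n[:3] in("mot","fan","tra")) for a in ((0,.4,.8,1.2,1.6,-.3) if n[:3] in("mot","fan","tra") else (0,))),key=lambda v:v[3])
        col=p["img"][r["pixels"]].mean(0)
        print(n,k,round(r["conf"],2),np.round(r["bbox"][:2]),np.round(best,4),col.astype(int))
E
python3 - <<'E'
import cv2,numpy as np
a=cv2.imread("pics/top0.png")
f=lambda c:cv2.resize(c,(400,300),interpolation=cv2.INTER_CUBIC)
cv2.imwrite("pics/cand.png",np.vstack([np.hstack([f(a[170:215,215:275]),f(a[160:205,265:325])]),np.hstack([f(a[165:210,305:365]),f(a[165:210,375:435])])]))
E
```

```text
motor_center top 0.62 [362. 181.] [ 0.6756 -0.1193  0.0651  0.015 ] [160 159 141]
motor_center top 0.43 [486. 276.] [ 0.419  -0.4376 -0.5871  0.5685] [98 89 79]
motor_center side 0.97 [355. 254.] [ 0.6716 -0.1173  1.5347  0.017 ] [129 119 106]
fan_center top 0.81 [408. 192.] [ 0.6496 -0.2465  0.4102  0.0156] [54 46 35]
fan_center top 0.53 [464. 197.] [ 0.6361 -0.3968  0.3852  0.24  ] [124 120 101]
gear_large_center top 0.89 [324. 179.] [ 0.6849 -0.0173  0.      0.0424] [169 174 169]
gear_large_center top 0.59 [337. 149.] [ 0.7831 -0.0623  0.      0.0648] [114  63 120]
gear_large_center top 0.57 [337. 221.] [ 0.5756 -0.0558  0.      0.0078] [132  78 129]
gear_large_center side 0.91 [310. 245.] [ 0.5721 -0.0521  0.      0.0018] [110  65 104]
gear_large_center side 0.76 [349. 227.] [ 0.6818 -0.0101  0.      0.0054] [173 170 148]
gear_large_center side 0.75 [391. 237.] [ 0.7787 -0.0592  0.      0.018 ] [105  61 104]
gear_small_center top 0.48 [251. 182.] [0.6841 0.174  0.     0.0134] [158  56  36]
gear_small_center top 0.44 [229. 198.] [0.642  0.2348 0.     0.0223] [158 160 151]
gear_sma
[... 299 characters left out ...]
32 122 112]
tray3 top 0.74 [390. 267.] [ 0.4606 -0.2222  0.1156  0.2318] [129 119 110]
tray3 top 0.32 [464. 198.] [ 0.6358 -0.3989  1.5256  1.5051] [124 119  99]
tray3 side 0.7 [266. 293.] [ 0.4504 -0.1453  0.1038  0.2356] [114 104  98]
tray3 side 0.64 [265. 197.] [4.7520e-01 1.4110e-01 2.9888e+00 2.7000e-03] [108  98  93]
tray2 top 0.78 [265. 261.] [ 0.4771  0.1312 -0.1578  0.2871] [132 122 112]
tray2 top 0.74 [390. 267.] [ 0.4567 -0.1845  0.1294  0.0024] [129 119 110]
tray2 top 0.32 [464. 198.] [ 0.6856 -0.3963  1.6306  0.8325] [124 119  99]
tray2 side 0.7 [266. 293.] [ 0.4539 -0.1829  0.1243  0.0009] [114 104  98]
tray2 side 0.64 [265. 197.] [ 0.4704  0.1098 -0.1546  0.2369] [108  98  93]
```

View pics/cand.png

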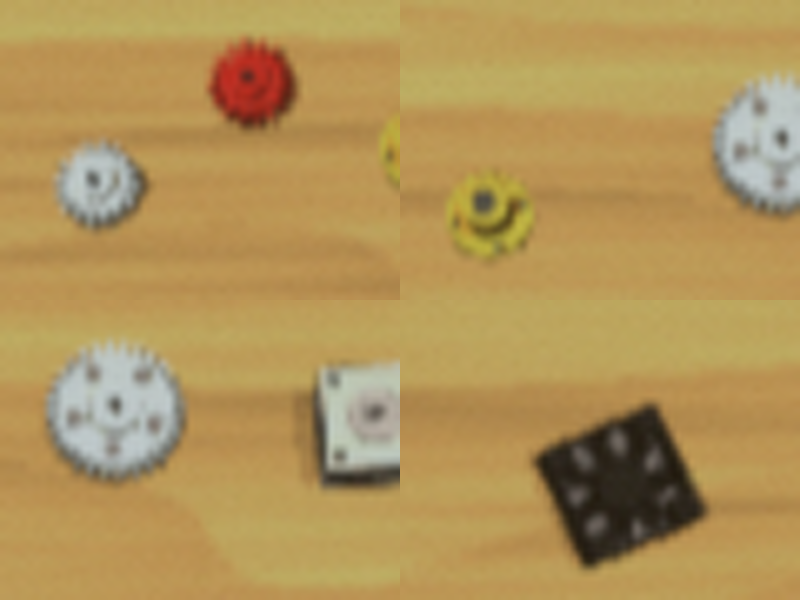

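The white dotted gear at (323,180) is the larger gear; the purple ones at (339,147) and (338,222) are look-alikes. The plain white one at (229,198) is the smaller gear; the red one at (253,183) is a look-alike. The crop confirms this, with the nut at (279,191), the motor at (362,182) and the fan at (408,192). I'll average repeated fits from both cameras before moving.

```bash
cat >> h.py <<'E'
def goto(x,y,z,head=None):
    from plant import observe
    s=observe(); r=R.from_rotvec(s["eef_rot"]).as_matrix()
    h=np.arctan2(r[1,1],r[0,1])
    d=(np.array([x,y,z])-s["ee_pos"])
    out="t %.1f pos %s head %.3f tilt %.3f w %.3f F %s"%(s["t"],np.round(s["ee_pos"],4),h,r[2,2],s["grip_width"],np.round(s["contact_force"],1))
    t=0
    if head is not None:
        t=(h-head+np.pi/2)%np.pi-np.pi/2; out+=" turn %.3f"%t
        r=r@R.from_rotvec([0,0,t]).as_matrix()
    print(out,"tool cm (after turn)",np.round(r.T@d*100,2))
E
python3 - <<'E'
from h import *
from plant import get_image,silhouettes
G={"motor_center":(.6735,-.118,.02),"fan_center":(.648,-.245,.41),"gear_large_center":(.683,-.0135,0),"gear_small_center":(.640,.236,0),"nut_center":(.657,.104,0),"tray3":(.477,.140,-.155),"tray2":(.455,-.1835,.127)}
acc={}
for i in range(4):
  for k in("top","side"):
    p=get_image(k)
    for n,g in G.items():
      for r in silhouettes(p,n):
        xy=ray(p,r["bbox"][:2],.01)
        if np.hypot(*(xy-g[:2]))<.035:
            acc.setdefault((n,k),[]).append(fit(p,n,r["pixels"],*g,n[:3] in("mot","fan","tra")))
            break
for n in G:
    q=[]
    for k in("top","side"):
        a=acc.get((n,k))
        if a: m=np.median(a,0);print(n,k,len(a),np.round(m,4));q.append(m)
    print("   mean",np.round(np.mean(q,0)[:3],4))
goto(.64,.236,.12,0.0)
E
```

```text
motor_center top 4 [ 0.6747 -0.1185  0.0782  0.0248]
motor_center side 4 [ 0.6718 -0.1152 -0.0168  0.014 ]
   mean [ 0.6732 -0.1169  0.0307]
fan_center top 4 [ 0.6511 -0.2472  0.4132  0.0054]
fan_center side 4 [ 0.6476 -0.2445  0.3956  0.0046]
   mean [ 0.6494 -0.2459  0.4044]
gear_large_center top 4 [ 0.6837 -0.015   0.      0.0237]
gear_large_center side 4 [ 0.6814 -0.0128  0.      0.013 ]
   mean [ 0.6826 -0.0139  0.    ]
gear_small_center side 3 [0.6385 0.2366 0.     0.004 ]
   mean [0.6385 0.2366 0.    ]
nut_center top 3 [0.658  0.104  0.     0.0081]
nut_center side 2 [0.6547 0.1068 0.     0.0115]
   mean [0.6564 0.1054 0.    ]
tray3 top 4 [ 0.4782  0.1389 -0.1605  0.0041]
tray3 side 4 [ 0.4748  0.1412 -0.1577  0.0042]
   mean [ 0.4765  0.14   -0.1591]
tray2 top 4 [ 0.4569 -0.1861  0.1229  0.0051]
tray2 side 4 [ 0.4538 -0.1826  0.1132  0.0033]
   mean [ 0.4554 -0.1844  0.1181]
t 5.1 pos [0.2433 0.5757 0.2313] head 1.171 tilt -1.000 w 0.995 F [ 0.1  0.  -0.2] turn 1.171 tool cm (after turn) [-33.97  39.67  11.13]
```

```bash
python3 -m jog '[[[-1,0,0,0,0.167],[-1,0,0,0,0.167],[-1,0,0,0,0.167],[-1,0,0,0,0.167],[-1,0,0,0,0.167],[-1,0,0,0,0.167],[-1,0,0,0,0.167],[-1,-1.5,2,0.5,0],[-1,-3,3.5,1,0],[-1,-3,3.5,1,0]]]'; python3 -c "
from h import *
goto(.640,.236,.12,0)"
```

```text
t: 6.35
ee_pos: [0.3341, 0.5003, 0.2061]
eef_rot: [-2.218, -2.225, -0.001]
contact_force: [0.3, 0.4, -0.8]
grip_width: 1.001
t 6.3 pos [0.3341 0.5003 0.2061] head 0.003 tilt -1.000 w 1.001 F [ 0.3  0.4 -0.8] turn 0.003 tool cm (after turn) [-26.44  30.59   8.61]
```

```bash
python3 -m jog '[[[-1,-3,3.4,1,0],[-1,-3,3.4,1,0],[-1,-3,3.4,1,0],[-1,-3,3.4,1,0],[-1,-3,3.4,1,0],[-1,-3,3.4,1,0],[-1,-3,3.4,1,0],[-0.6,-3,3.4,1,0],[-0.6,-1.6,2.2,0,0],[-0.6,-0.8,1.2,0,0]]]'; python3 -c "
from h import *
goto(.640,.2355,.010,0)"
```

```text
t: 7.6
ee_pos: [0.6411, 0.2359, 0.126]
eef_rot: [2.221, 2.221, -0.001]
contact_force: [-1.5, -0.0, -0.2]
grip_width: 0.801
t 7.6 pos [0.6411 0.2359 0.126 ] head -0.000 tilt -1.000 w 0.801 F [-1.5 -0.  -0.2] turn -0.000 tool cm (after turn) [-0.03 -0.11 11.6 ]
```

```bash
python3 -m jog '[[[-0.6,0,-0.1,2,0],[-0.6,0,0,2,0],[-0.6,0,0,2,0],[-0.6,0,0,1.6,0],[-0.6,0,0,0.8,0],[-0.6,0,0,0.6,0],[-0.6,0,0,0,0],[-0.6,0,0,0,0],[-0.6,0,0,0,0],[-0.6,0,0,0,0]]]'; cat >> h.py <<'E'
def crops(name,x,y,z=.02,hw=45):
    from plant import get_image
    o=[]
    for k in("top","side"):
        p=get_image(k); u,v=np.round(proj(p,[[x,y,z]])[0]).astype(int)
        im=cv2.copyMakeBorder(p["img"],hw,hw,hw,hw,cv2.BORDER_REPLICATE)[v:v+2*hw,u:u+2*hw,::-1]
        print(k,"crop centre px",u,v); o.append(cv2.resize(im,(390,390),interpolation=cv2.INTER_CUBIC))
    cv2.imwrite(f"pics/{name}.png",np.hstack(o))
E
python3 -c "
from h import *
goto(.640,.2355,.010,0); crops('g1',.64,.236)"
```

```text
t: 8.85
ee_pos: [0.6391, 0.2375, 0.0366]
eef_rot: [2.219, 2.223, 0.001]
contact_force: [-0.3, 0.3, -1.0]
grip_width: 0.798
t 8.8 pos [0.6391 0.2375 0.0366] head 0.002 tilt -1.000 w 0.798 F [-0.3  0.3 -1. ] turn 0.002 tool cm (after turn) [-0.2   0.09  2.66]
top crop centre px 228 197
side crop centre px 319 164
```

View pics/g1.png

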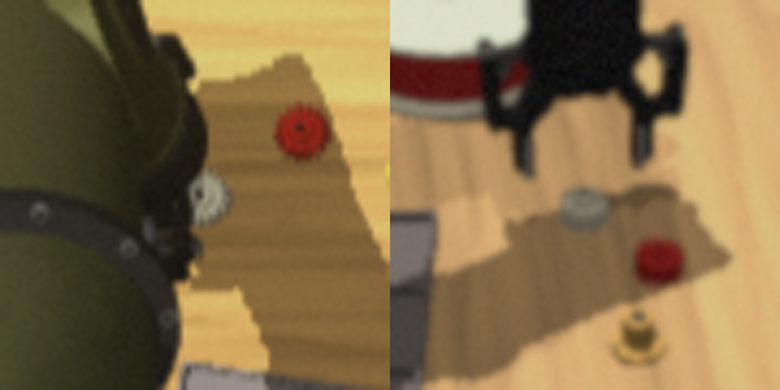

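The gear sits between the fingers in the side view, at about (319,164). I'll go down and grip it.

```bash
python3 -m jog '[[[-0.6,-0.1,0.05,1,0],[-0.6,0,0,1,0],[-0.6,0,0,0.7,0],[-0.6,0,0,0,0],[1,0,0,0,0],[1,0,0,0,0],[1,0,0,0,0],[1,0,0,0,0],[1,0,0,0,0],[1,0,0,0,0]]]'; python3 -c "
from h import *
goto(.640,.2355,.010,0)"
```

```text
t: 10.2
ee_pos: [0.6399, 0.2366, 0.0101]
eef_rot: [2.219, 2.223, 0.002]
contact_force: [-1.8, -0.5, 5.6]
grip_width: 0.363
t 10.2 pos [0.6399 0.2366 0.0101] head 0.002 tilt -1.000 w 0.363 F [-1.8 -0.5  5.6] turn 0.002 tool cm (after turn) [-0.11  0.01  0.01]
```

```bash
python3 -m jog '[[[1,0,0,-0.5,0],[1,0,0,-1.5,0],[1,0,0,-3,0],[1,0,-1,-3,0],[1,-0.2,-3,0,0],[1,-0.8,-4,0,0],[1,-0.8,-4,0,0.05],[1,-0.5,-3,0,0.109],[1,0,0,0,0],[1,0,0,0,0]]]'; python3 -c "
from h import *
goto(.4884,.214,.014,-.159);crops('g2',.4884,.214,.07)"
```

```text
t: 11.45
ee_pos: [0.4904, 0.2151, 0.0901]
eef_rot: [2.387, 2.041, 0.003]
contact_force: [0.8, 0.9, -0.8]
grip_width: 0.349
t 11.4 pos [0.4904 0.2151 0.0901] head -0.156 tilt -1.000 w 0.349 F [ 0.8  0.9 -0.8] turn 0.003 tool cm (after turn) [-0.15 -0.19  7.61]
top crop centre px 231 252
side crop centre px 267 160
```

View pics/g2.png

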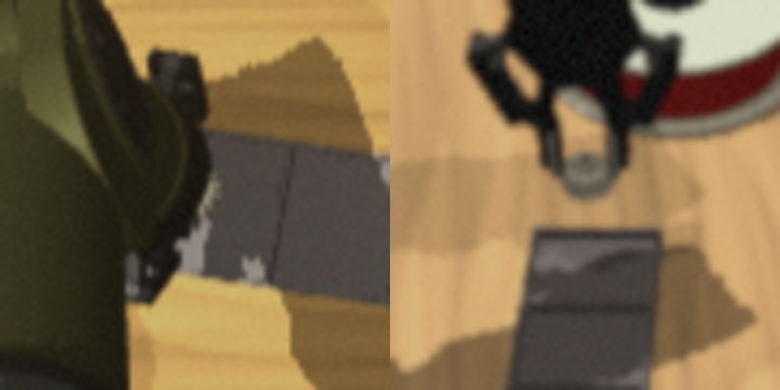

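```bash
python3 -m jog '[[[1,-0.15,-0.19,1.5,0],[1,0,0,2,0],[1,0,0,1.5,0],[1,0,0,1,0],[1,0,0,0.6,0],[1,0,0,0.4,0],[1,0,0,0.3,0],[1,0,0,0.2,0],[1,0,0,0,0],[1,0,0,0,0]]]'; python3 -c "
from h import *
goto(.4884,.214,.0131,-.159)"
```

```text
t: 12.8
ee_pos: [0.4873, 0.2135, 0.0145]
eef_rot: [2.389, 2.04, 0.0]
contact_force: [0.3, 0.5, -0.9]
grip_width: 0.356
t 12.8 pos [0.4873 0.2135 0.0145] head -0.157 tilt -1.000 w 0.356 F [ 0.3  0.5 -0.9] turn 0.002 tool cm (after turn) [0.06 0.1  0.14]
```

```bash
python3 -m jog '[[[1,0,0,0.07,0],[1,0,0,0.07,0],[1,0,0,0.05,0],[1,0,0,0,0],[0.0,0,0,0,0],[0.0,0,0,0,0],[0.0,0,0,0,0],[0.0,0,0,0,0],[-0.1,0,0,0,0],[-0.1,0,0,0,0]]]'; python3 -c "
from h import *
goto(.4884,.214,.0131,-.159);crops('g3',.4884,.214,.02)"
```

```text
t: 14.05
ee_pos: [0.4872, 0.2135, 0.0124]
eef_rot: [2.389, 2.04, -0.0]
contact_force: [-0.4, 0.9, 0.8]
grip_width: 0.55
t 14.1 pos [0.4872 0.2135 0.0124] head -0.157 tilt -1.000 w 0.550 F [-0.4  0.9  0.8] turn 0.002 tool cm (after turn) [ 0.07  0.11 -0.07]
top crop centre px 235 254
side crop centre px 268 174
```

View pics/g3.png

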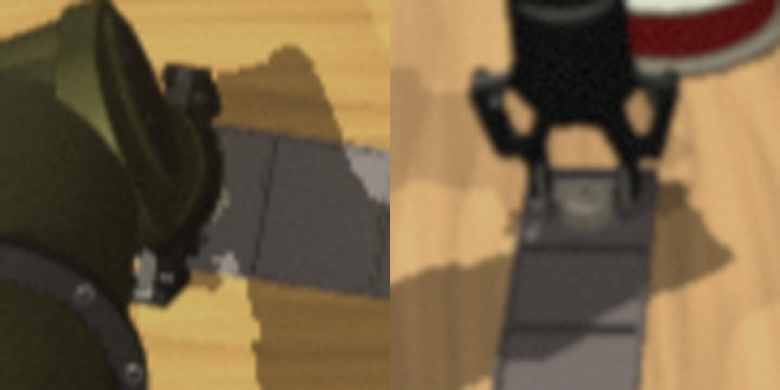

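```bash
python3 -m jog '[[[-0.1,0,0,-1,0],[-0.1,0,0,-2,0],[-0.1,0,0,-3.2,0],[-0.2,0,0,-3.2,-0.1],[-0.2,0,0,0,-0.057],[-0.2,-2,3,0,0],[-0.2,-3,4.5,0,0],[-0.2,-3,4.6,0,0],[-0.2,-2,3,0,0],[-0.2,-0.8,1.8,0,0]]]'; python3 -c "
from h import *
goto(.6564,.1054,.009,0);crops('g4',.6564,.1054,.02)"
```

```text
t: 15.4
ee_pos: [0.6577, 0.1028, 0.1069]
eef_rot: [2.224, 2.217, -0.0]
contact_force: [-0.2, -0.1, -0.1]
grip_width: 0.603
t 15.4 pos [0.6577 0.1028 0.1069] head -0.003 tilt -1.000 w 0.603 F [-0.2 -0.1 -0.1] turn -0.003 tool cm (after turn) [ 0.27 -0.14  9.79]
top crop centre px 277 190
side crop centre px 331 193
```

View pics/g4.png

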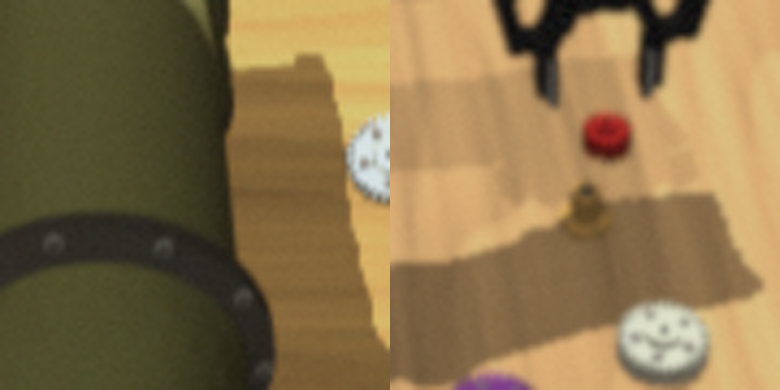

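Nut at about (331,193), and the hand above it. I'll descend and grip.

```bash
python3 -m jog '[[[-0.2,0.27,-0.1,1.5,0],[-0.2,0,0,2.5,0],[-0.2,0,0,2.5,0],[-0.2,0,0,1.5,0],[-0.2,0,0,1,0],[-0.2,0,0,0.7,0],[-0.2,0,0,0,0],[1,0,0,0,0],[1,0,0,0,0],[1,0,0,0,0]]]'; python3 -c "
from h import *
goto(.6564,.1054,.009,0)"
```

```text
t: 16.75
ee_pos: [0.6557, 0.1082, 0.0103]
eef_rot: [2.221, 2.221, 0.002]
contact_force: [-0.6, 0.6, 5.1]
grip_width: 0.209
t 16.8 pos [0.6557 0.1082 0.0103] head -0.000 tilt -1.000 w 0.209 F [-0.6  0.6  5.1] turn -0.000 tool cm (after turn) [-0.28  0.07  0.13]
```

```bash
python3 -m jog '[[[1,0,0,0,0],[1,0,0,0,0],[1,0,0,0,0],[1,0,0,-0.5,0],[1,0,0,-1.5,0],[1,0,0,-3,0],[1,0,0,-3,0],[1,0,0,0,0.1],[1,0,0,0,0.059],[1,0,0,0,0]]]'; python3 -c "
from h import *
goto(.4765,.140,.012,-.159);crops('g5',.6564,.1054,.1)"
```

```text
t: 18.0
ee_pos: [0.6553, 0.1083, 0.0902]
eef_rot: [2.39, 2.038, 0.001]
contact_force: [-0.7, 0.3, -0.5]
grip_width: 0.205
t 18.0 pos [0.6553 0.1083 0.0902] head -0.158 tilt -1.000 w 0.205 F [-0.7  0.3 -0.5] turn 0.001 tool cm (after turn) [  0.3  -18.16   7.81]
top crop centre px 274 184
side crop centre px 332 172
```

View pics/g5.png

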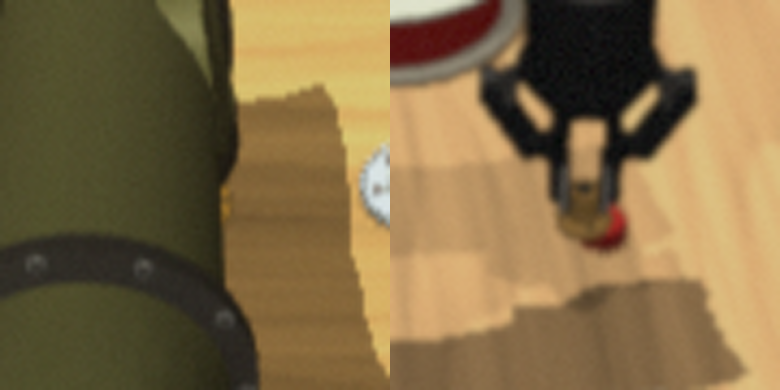

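```bash
python3 -m jog '[[[1,0,-2,0,0],[1,0.1,-4.5,0,0],[1,0.1,-5,0,0],[1,0.1,-4.2,0,0],[1,0,-2.4,0.5,0],[1,0,0,1.8,0],[1,0,0,2.4,0],[1,0,0,1.4,0],[1,0,0,0.8,0],[1,0,0,0.4,0]]]'; python3 -c "
from h import *
goto(.4765,.140,.0133,-.159)"
```

```text
t: 19.35
ee_pos: [0.4771, 0.1398, 0.0162]
eef_rot: [-2.391, -2.038, 0.0]
contact_force: [-0.2, 0.7, 0.4]
grip_width: 0.203
t 19.4 pos [0.4771 0.1398 0.0162] head -0.159 tilt -1.000 w 0.203 F [-0.2  0.7  0.4] turn 0.000 tool cm (after turn) [ 0.01 -0.06  0.29]
```

```bash
python3 -m jog '[[[1,0,0,0.1,0],[1,0,0,0.1,0],[1,0,0,0.05,0],[1,0,0,0,0],[1,0,0,0,0],[0.35,0,0,0,0],[0.35,0,0,0,0],[0.3,0,0,0,0],[0.2,0,0,0,0],[0.1,0,0,0,0]]]'; python3 -c "
from h import *
goto(.4765,.140,.0133,-.159)"
```

```text
t: 20.6
ee_pos: [0.4769, 0.1398, 0.0139]
eef_rot: [2.391, 2.038, -0.0]
contact_force: [-0.1, -0.3, 0.9]
grip_width: 0.452
t 20.6 pos [0.4769 0.1398 0.0139] head -0.159 tilt -1.000 w 0.452 F [-0.1 -0.3  0.9] turn -0.000 tool cm (after turn) [ 0.01 -0.05  0.06]
```

```bash
python3 -m jog '[[[0.1,0,0,-1,0],[0.1,0,0,-3,0],[0.1,0,0,-4,0],[-0.3,0,0,-3,-0.1],[-0.8,0,0,0,-0.09],[-0.8,-3,2,0,0],[-0.8,-5,3.6,0,0],[-0.8,-5,3.6,0,0],[-0.8,-5,3.6,0,0],[-0.8,-5,3.6,0,0]]]'; python3 -c "
from h import *
goto(.6732,-.1169,.010,.03)"
```

```text
t: 21.85
ee_pos: [0.649, -0.0866, 0.1248]
eef_rot: [2.186, 2.255, 0.001]
contact_force: [1.5, 0.4, -0.0]
grip_width: 0.903
t 21.9 pos [ 0.649  -0.0866  0.1248] head 0.031 tilt -1.000 w 0.903 F [ 1.5  0.4 -0. ] turn 0.001 tool cm (after turn) [-3.1   2.32 11.48]
```

```bash
python3 -m jog '[[[-0.8,-1.6,1.2,0,0],[-0.8,-1.0,0.8,0,0],[-0.8,-0.5,0.3,1.5,0],[-0.8,0,0,2,0],[-0.8,0,0,1,0],[-0.8,0,0,0,0],[-0.8,0,0,0,0],[-0.8,0,0,0,0],[-0.8,0,0,0,0],[-0.8,0,0,0,0]]]'; python3 -c "
from h import *
goto(.6732,-.1169,.010,.03);crops('g6',.6732,-.1169,.04)"
```

```text
t: 23.1
ee_pos: [0.672, -0.1153, 0.0792]
eef_rot: [2.187, 2.255, 0.0]
contact_force: [0.5, -0.6, 0.9]
grip_width: 0.9
t 23.1 pos [ 0.672  -0.1153  0.0792] head 0.031 tilt -1.000 w 0.900 F [ 0.5 -0.6  0.9] turn 0.001 tool cm (after turn) [-0.16  0.11  6.92]
top crop centre px 360 182
side crop centre px 354 250
```

View pics/g6.png

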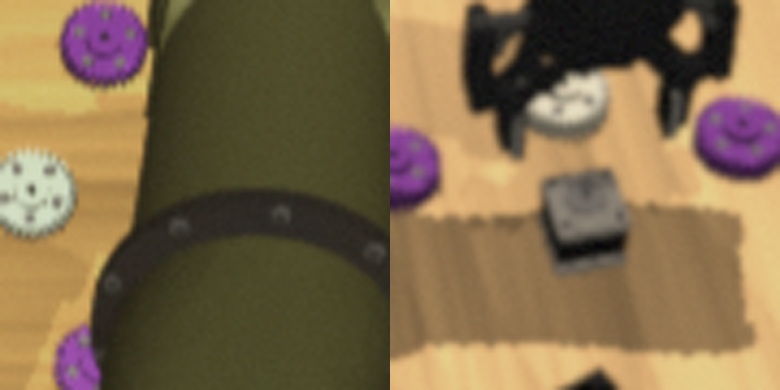

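```bash
python3 -m jog '[[[-0.8,-0.1,0.1,1,0],[-0.8,0,0,2,0],[-0.8,0,0,2,0],[-0.8,0,0,1.2,0],[-0.8,0,0,0.6,0],[-0.8,0,0,0.1,0],[-0.8,0,0,0,0],[1,0,0,0,0],[1,0,0,0,0],[1,0,0,0,0]]]'; python3 -c "
from h import *
goto(.6732,-.1169,.010,.03)"
```

```text
t: 24.45
ee_pos: [0.6733, -0.1163, 0.0106]
eef_rot: [2.186, 2.255, 0.001]
contact_force: [-0.7, -0.0, 4.3]
grip_width: 0.484
t 24.4 pos [ 0.6733 -0.1163  0.0106] head 0.031 tilt -1.000 w 0.484 F [-0.7 -0.   4.3] turn 0.001 tool cm (after turn) [-0.06 -0.02  0.06]
```

```bash
python3 -m jog '[[[1,0,0,0,0],[1,0,0,0,0],[1,0,0,0,0],[1,0,0,-0.5,0],[1,0,0,-1.5,0],[1,0,0,-3,0],[1,0,0,-4,0],[1,0,0,-2,0],[1,0,0,0,0],[1,0,0,0,0]]]'; python3 -c "
from h import *
goto(.4647,.066,.013,-.159);crops('g7',.6732,-.1169,.13)"
```

```text
t: 25.7
ee_pos: [0.6722, -0.116, 0.119]
eef_rot: [-2.186, -2.255, 0.002]
contact_force: [0.3, -0.2, -2.8]
grip_width: 0.479
t 25.7 pos [ 0.6722 -0.116   0.119 ] head 0.031 tilt -1.000 w 0.479 F [ 0.3 -0.2 -2.8] turn 0.190 tool cm (after turn) [ 14.69 -23.35  10.64]
top crop centre px 363 173
side crop centre px 357 225
```

View pics/g7.png

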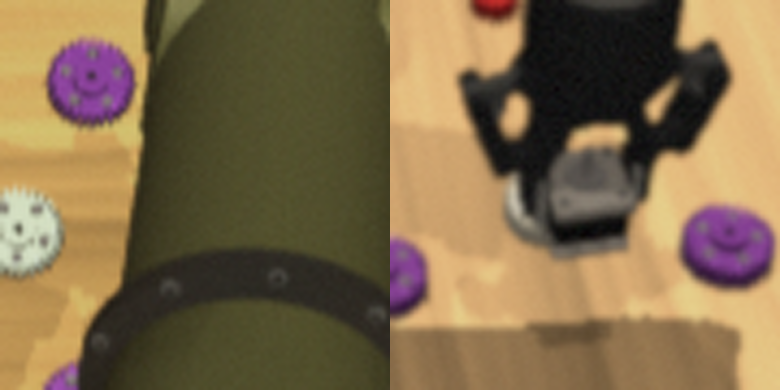

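```bash
python3 -m jog '[[[1,0,0,0,0.1],[1,0,0,0,0.09],[1,1.5,-2.2,0,0],[1,2.5,-4,0,0],[1,2.8,-4.4,0,0],[1,2.8,-4.4,0,0],[1,2.5,-4,0,0],[1,1.6,-2.7,0,0],[1,0.9,-1.5,0,0],[1,0,0,0,0]]]'; python3 -c "
from h import *
goto(.4647,.066,.013,-.159)"
```

```text
t: 27.05
ee_pos: [0.4666, 0.0652, 0.1197]
eef_rot: [-2.389, -2.039, 0.001]
contact_force: [1.0, 0.8, -2.6]
grip_width: 0.482
t 27.1 pos [0.4666 0.0652 0.1197] head -0.158 tilt -1.000 w 0.482 F [ 1.   0.8 -2.6] turn 0.001 tool cm (after turn) [ 0.05 -0.2  10.67]
```

```bash
python3 -m jog '[[[1,0.05,-0.2,1.5,0],[1,0,0,3,0],[1,0,0,2.8,0],[1,0,0,1.5,0],[1,0,0,0.8,0],[1,0,0,0.5,0],[1,0,0,0.3,0],[1,0,0,0.1,0],[1,0,0,0,0],[1,0,0,0,0]]]'; python3 -c "
from h import *
goto(.4647,.066,.013,-.159);crops('g8',.4647,.066,.03)"
```

```text
t: 28.3
ee_pos: [0.4653, 0.0656, 0.0152]
eef_rot: [2.391, 2.038, 0.001]
contact_force: [0.7, -0.0, -2.9]
grip_width: 0.487
t 28.3 pos [0.4653 0.0656 0.0152] head -0.159 tilt -1.000 w 0.487 F [ 0.7 -0.  -2.9] turn 0.000 tool cm (after turn) [ 0.03 -0.06  0.22]
top crop centre px 291 262
side crop centre px 263 208
```

View pics/g8.png

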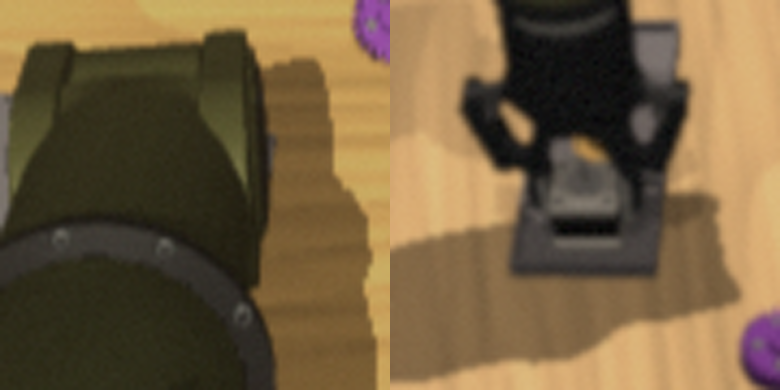

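```bash
python3 -m jog '[[[1,0,0,0.05,0],[1,0,0,0.05,0],[1,0,0,0.05,0],[1,0,0,0.05,0],[1,0,0,0,0],[1,0,0,0,0],[1,0,0,0,0],[1,0,0,0,0],[1,0,0,0,0],[1,0,0,0,0]]]'; python3 -c "
from h import *
goto(.4647,.066,.013,-.159)"
```

```text
t: 29.65
ee_pos: [0.4651, 0.0655, 0.0135]
eef_rot: [2.391, 2.038, 0.001]
contact_force: [-1.1, 0.2, 7.3]
grip_width: 0.48
t 29.6 pos [0.4651 0.0655 0.0135] head -0.159 tilt -1.000 w 0.480 F [-1.1  0.2  7.3] turn -0.000 tool cm (after turn) [ 0.05 -0.05  0.05]
```

```bash
python3 -m jog '[[[-0.1,0,0,0,0],[-0.3,0,0,0,0],[-0.3,0,0,0,0],[-0.3,0,0,-1,0],[-0.3,0,0,-3,0],[-0.3,0,0,-4,0],[-0.6,0,0,-4,-0.08],[-1,0,0,0,-0.08],[-1,-0.8,2,0,0],[-1,-1.6,4,0,0]]]'; python3 -c "
from h import *
goto(.6826,-.0139,.006,0);crops('g9',.4647,.066,.03)"
```

```text
t: 30.9
ee_pos: [0.5248, 0.0422, 0.134]
eef_rot: [-2.218, -2.224, -0.001]
contact_force: [0.6, -0.2, -0.2]
grip_width: 0.999
t 30.9 pos [0.5248 0.0422 0.134 ] head 0.003 tilt -1.000 w 0.999 F [ 0.6 -0.2 -0.2] turn 0.003 tool cm (after turn) [-5.62 15.79 12.79]
top crop centre px 291 262
side crop centre px 263 208
```

View pics/g9.png

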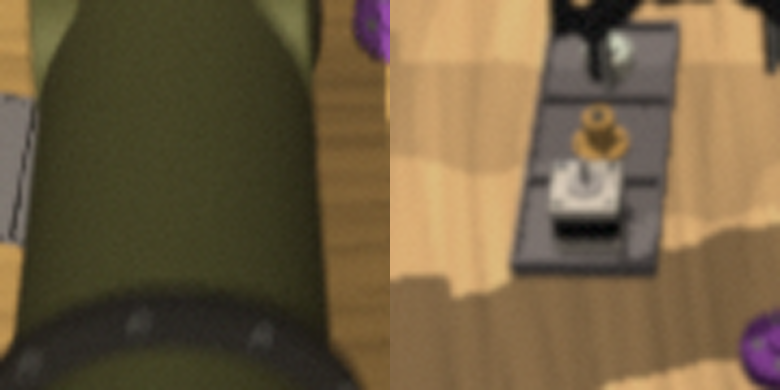

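```bash
python3 -m jog '[[[-0.85,-1.4,4,0,0],[-0.85,-1.4,4,1,0],[-0.85,-1.4,4,2,0],[-0.85,-0.9,2.5,2,0],[-0.85,-0.5,1.3,2,0],[-0.85,0,0,1,0],[-0.85,0,0,0,0],[-0.85,0,0,0,0],[-0.85,0,0,0,0],[-0.85,0,0,0,0]]]'; python3 -c "
from h import *
goto(.6826,-.0139,.006,0);crops('g10',.6826,-.0139,.03)"
```

```text
t: 32.25
ee_pos: [0.6833, -0.0142, 0.0536]
eef_rot: [2.22, 2.222, 0.001]
contact_force: [-0.5, 0.4, 0.7]
grip_width: 0.932
t 32.2 pos [ 0.6833 -0.0142  0.0536] head 0.001 tilt -1.000 w 0.932 F [-0.5  0.4  0.7] turn 0.001 tool cm (after turn) [ 0.03 -0.08  4.76]
top crop centre px 321 180
side crop centre px 349 221
```

View pics/g10.png

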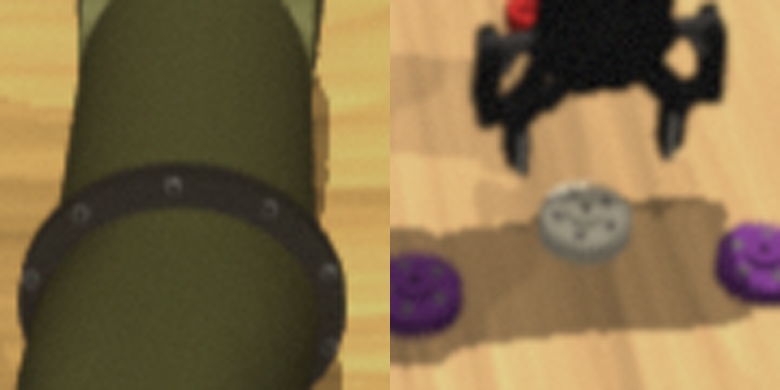

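```bash
python3 -m jog '[[[-0.85,0,-0.05,1.5,0],[-0.85,0,0,1.5,0],[-0.85,0,0,1,0],[-0.85,0,0,0.5,0],[-0.85,0,0,0.25,0],[-0.85,0,0,0,0],[-0.85,0,0,0,0],[1,0,0,0,0],[1,0,0,0,0],[1,0,0,0,0]]]'; python3 -c "
from h import *
goto(.6826,-.0139,.006,0)"
```

```text
t: 33.6
ee_pos: [0.6832, -0.0144, 0.0065]
eef_rot: [2.22, 2.222, 0.001]
contact_force: [-0.3, -0.8, 5.2]
grip_width: 0.62
t 33.6 pos [ 0.6832 -0.0144  0.0065] head 0.001 tilt -1.000 w 0.620 F [-0.3 -0.8  5.2] turn 0.001 tool cm (after turn) [ 0.05 -0.06  0.05]
```

```bash
python3 -m jog '[[[1,0,0,0,0],[1,0,0,0,0],[1,0,0,0,0],[1,0,0,-0.5,0],[1,0,0,-1.5,0],[1,0,0,-3,0],[1,0,0,-3,0],[1,0,0,-2,0],[1,0,0,0,0],[1,0,0,0,0]]]'; python3 -c "
from h import *
goto(.4506,-.146,.009,.118);crops('g11',.6826,-.0139,.11)"
```

```text
t: 34.85
ee_pos: [0.6822, -0.0142, 0.1049]
eef_rot: [-2.22, -2.222, 0.001]
contact_force: [0.2, -0.2, 0.2]
grip_width: 0.618
t 34.9 pos [ 0.6822 -0.0142  0.1049] head 0.001 tilt -1.000 w 0.618 F [ 0.2 -0.2  0.2] turn -0.117 tool cm (after turn) [-10.36 -24.54   9.61]
top crop centre px 321 172
side crop centre px 351 200
```

View pics/g11.png

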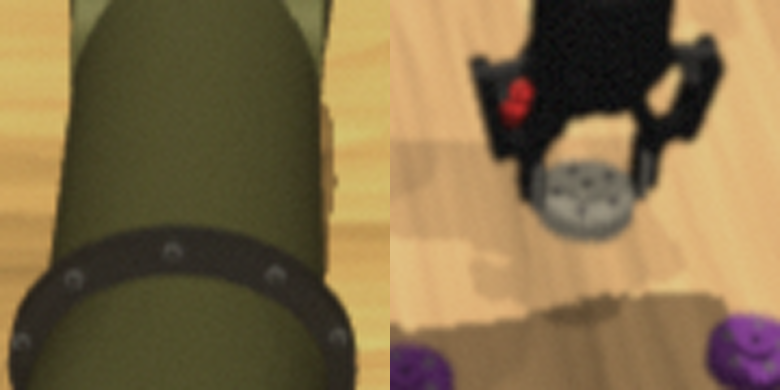

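```bash
python3 -m jog '[[[1,0,0,0,-0.117],[1,-1,-2.3,0,0],[1,-1.8,-4.2,0,0],[1,-1.9,-4.5,0,0],[1,-1.9,-4.5,0,0],[1,-1.8,-4.2,0,0],[1,-1.3,-3,0,0],[1,-0.75,-1.8,1,0],[1,0,0,2,0],[1,0,0,1.5,0]]]'; python3 -c "
from h import *
goto(.451,-.147,.009,.118)"
```

```text
t: 36.2
ee_pos: [0.451, -0.1471, 0.0593]
eef_rot: [-2.087, -2.347, 0.001]
contact_force: [0.0, 0.2, -0.5]
grip_width: 0.62
t 36.2 pos [ 0.451  -0.1471  0.0593] head 0.117 tilt -1.000 w 0.620 F [ 0.   0.2 -0.5] turn -0.001 tool cm (after turn) [0.   0.01 5.03]
```

```bash
python3 -m jog '[[[1,0,0,1.5,0],[1,0,0,1.5,0],[1,0,0,1,0],[1,0,0,0.6,0],[1,0,0,0.3,0],[1,0,0,0.1,0],[1,0,0,0.05,0],[1,0,0,0.05,0],[1,0,0,0.05,0],[1,0,0,0,0]]]'; python3 -c "
from h import *
goto(.451,-.147,.009,.118);crops('g12',.451,-.147,.03)"
```

```text
t: 37.45
ee_pos: [0.4518, -0.147, 0.0094]
eef_rot: [2.086, 2.348, 0.0]
contact_force: [0.0, 0.4, 6.0]
grip_width: 0.621
t 37.5 pos [ 0.4518 -0.147   0.0094] head 0.118 tilt -1.000 w 0.621 F [0.  0.4 6. ] turn -0.000 tool cm (after turn) [ 0.01 -0.08  0.04]
top crop centre px 374 267
side crop centre px 263 274
```

View pics/g12.png

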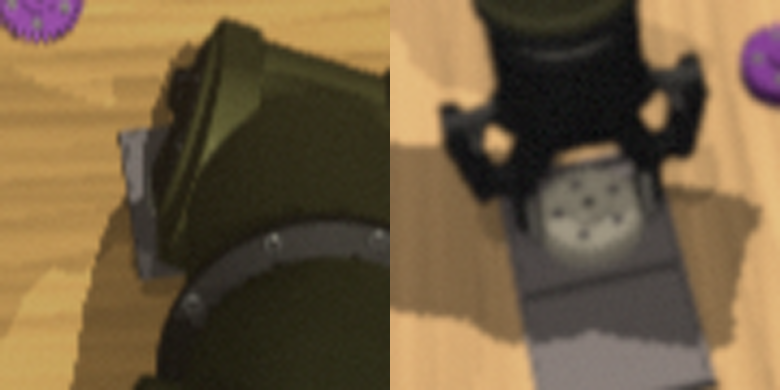

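```bash
python3 -m jog '[[[-0.4,0,0,0,0],[-0.4,0,0,0,0],[-0.5,0,0,0,0],[-0.5,0,0,-0.5,0],[-0.5,0,0,-1.5,0],[-0.5,0,0,-3,0],[-0.6,0,0,-4,0],[-0.8,0,0,-2,0],[-0.8,0,0,0,0],[-0.8,0,0,0,0]]]'; python3 -c "
from h import *
goto(.6494,-.2459,.007,.404);crops('g13',.451,-.147,.03)"
```

```text
t: 38.8
ee_pos: [0.4513, -0.1468, 0.1184]
eef_rot: [-2.086, -2.348, 0.0]
contact_force: [-0.1, 0.1, -0.1]
grip_width: 0.902
t 38.8 pos [ 0.4513 -0.1468  0.1184] head 0.118 tilt -1.000 w 0.902 F [-0.1  0.1 -0.1] turn -0.286 tool cm (after turn) [-16.91  14.33  11.13]
top crop centre px 374 267
side crop centre px 263 274
```

View pics/g13.png

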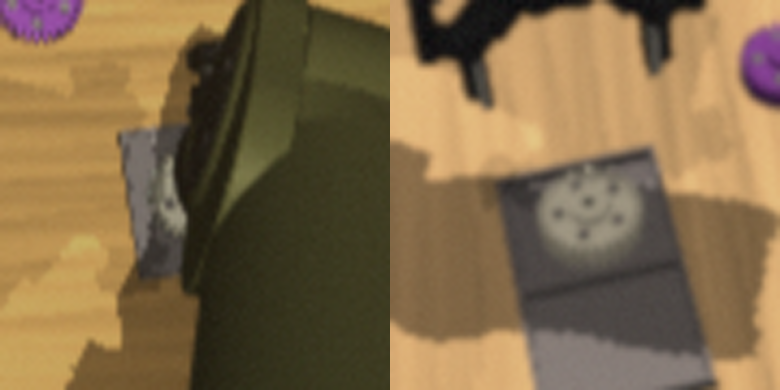

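```bash
python3 -m jog '[[[-0.8,0,0,0,-0.143],[-0.8,0,0,0,-0.143],[-0.8,-1.9,1.5,0,0],[-0.8,-3.2,2.8,0,0],[-0.8,-3.6,3.1,0,0],[-0.8,-3.6,3.1,0,0],[-0.8,-2.8,2.4,0,0],[-0.8,-1.8,1.4,2,0],[-0.8,0,0,3,0],[-0.8,0,0,1,0]]]'; python3 -c "
from h import *
goto(.6494,-.2459,.007,.404);crops('g14',.6494,-.2459,.03)"
```

```text
t: 40.15
ee_pos: [0.6478, -0.2455, 0.0553]
eef_rot: [-1.728, -2.617, 0.002]
contact_force: [-0.6, 0.5, 0.4]
grip_width: 0.902
t 40.1 pos [ 0.6478 -0.2455  0.0553] head 0.404 tilt -1.000 w 0.902 F [-0.6  0.5  0.4] turn -0.000 tool cm (after turn) [-0.12  0.15  4.83]
top crop centre px 409 191
side crop centre px 355 300
```

View pics/g14.png

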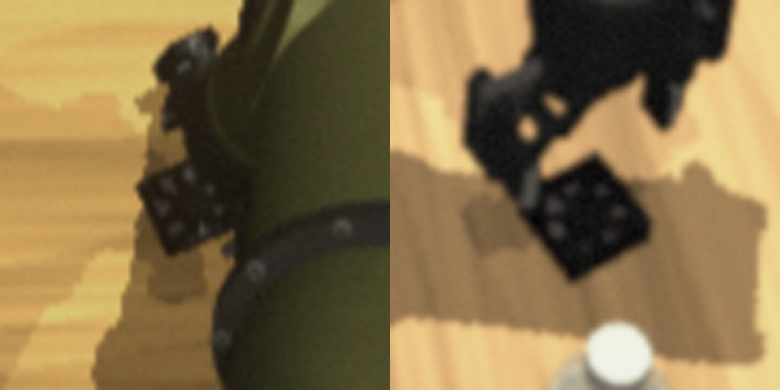

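```bash
python3 -m jog '[[[-0.8,-0.1,0.12,1.5,0],[-0.8,0,0,1.5,0],[-0.8,0,0,1,0],[-0.8,0,0,0.5,0],[-0.8,0,0,0.3,0],[-0.8,0,0,0,0],[-0.8,0,0,0,0],[1,0,0,0,0],[1,0,0,0,0],[1,0,0,0,0]]]'; python3 -c "
from h import *
goto(.6494,-.2459,.007,.404)"
```

```text
t: 41.5
ee_pos: [0.6516, -0.2467, 0.0117]
eef_rot: [1.73, 2.621, 0.0]
contact_force: [-0.8, 1.0, 6.2]
grip_width: 0.561
t 41.5 pos [ 0.6516 -0.2467  0.0117] head 0.404 tilt -1.000 w 0.561 F [-0.8  1.   6.2] turn -0.000 tool cm (after turn) [ 0.16 -0.17  0.47]
```

```bash
python3 -m jog '[[[1,0,0,0,0],[1,0,0,0,0],[1,0,0,0,0],[1,0,0,-0.5,0],[1,0,0,-1.5,0],[1,0,0,-3,0],[1,0,0,-3,0],[1,0,0,-2,0],[1,0,0,0,0],[1,0,0,0,0]]]'; python3 -c "
from h import *
goto(.4598,-.2216,.010,.118);crops('g15',.6494,-.2459,.11)"
```

```text
t: 42.75
ee_pos: [0.6506, -0.2464, 0.1103]
eef_rot: [-1.73, -2.621, 0.0]
contact_force: [-0.5, 0.4, -0.4]
grip_width: 0.556
t 42.8 pos [ 0.6506 -0.2464  0.1103] head 0.404 tilt -1.000 w 0.556 F [-0.5  0.4 -0.4] turn 0.286 tool cm (after turn) [  4.71 -18.65  10.05]
top crop centre px 415 184
side crop centre px 358 279
```

View pics/g15.png

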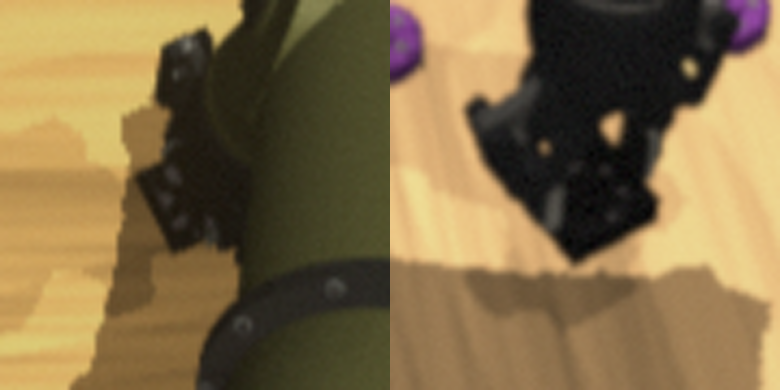

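```bash
python3 -m jog '[[[1,0,0,0,0.143],[1,0,0,0,0.143],[1,0.6,-2,0,0],[1,1,-4,0,0],[1,1.1,-4.4,0,0],[1,1,-4,0,0],[1,0.7,-2.8,0,0],[1,0.3,-1.45,1,0],[1,0,0,2,0],[1,0,0,1.5,0]]]'; python3 -c "
from h import *
goto(.4598,-.2216,.0145,.118)"
```

```text
t: 44.1
ee_pos: [0.4599, -0.2217, 0.0648]
eef_rot: [-2.086, -2.348, 0.001]
contact_force: [-0.0, -0.4, -0.6]
grip_width: 0.559
t 44.1 pos [ 0.4599 -0.2217  0.0648] head 0.118 tilt -1.000 w 0.559 F [-0.  -0.4 -0.6] turn -0.000 tool cm (after turn) [ 0.   -0.01  5.03]
```

```bash
python3 -m jog '[[[1,0,0,1.5,0],[1,0,0,1.5,0],[1,0,0,1,0],[1,0,0,0.6,0],[1,0,0,0.3,0],[1,0,0,0.1,0],[1,0,0,0.05,0],[1,0,0,0,0],[1,0,0,0,0],[1,0,0,0,0]]]'; python3 -c "
from h import *
goto(.4598,-.2216,.0145,.118);crops('g16',.4598,-.2216,.03)"
```

```text
t: 45.35
ee_pos: [0.4604, -0.2219, 0.0155]
eef_rot: [2.087, 2.348, 0.0]
contact_force: [0.5, 1.0, -0.2]
grip_width: 0.56
t 45.4 pos [ 0.4604 -0.2219  0.0155] head 0.118 tilt -1.000 w 0.560 F [ 0.5  1.  -0.2] turn -0.000 tool cm (after turn) [ 0.03 -0.06  0.1 ]
top crop centre px 403 263
side crop centre px 269 301
```

View pics/g16.png

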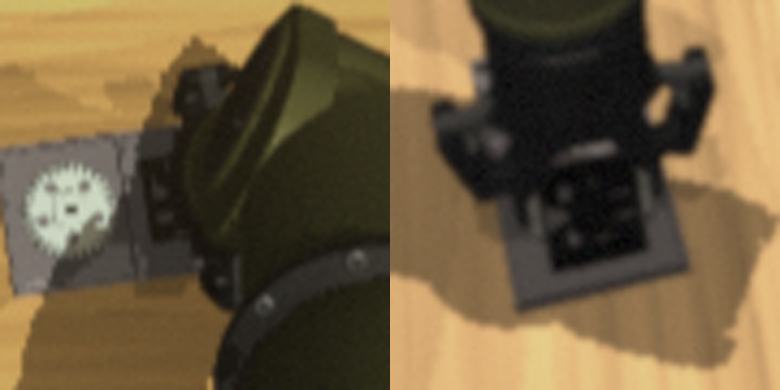

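```bash
python3 -m jog '[[[1,0,0,0.05,0],[1,0,0,0.05,0],[1,0,0,0.05,0],[1,0,0,0,0],[1,0,0,0,0],[1,0,0,0,0],[1,0,0,0,0],[1,0,0,0,0],[1,0,0,0,0],[1,0,0,0,0]]]'; python3 -c "
from h import *
goto(.4598,-.2216,.0145,.118)"
```

```text
t: 46.7
ee_pos: [0.4604, -0.2218, 0.0146]
eef_rot: [2.086, 2.348, 0.0]
contact_force: [-1.5, 0.3, 8.9]
grip_width: 0.562
t 46.7 pos [ 0.4604 -0.2218  0.0146] head 0.118 tilt -1.000 w 0.562 F [-1.5  0.3  8.9] turn -0.000 tool cm (after turn) [ 0.03 -0.06  0.01]
```

Contact at 9 N. I'll release, lift, and move back out of the cameras' view.

```bash
python3 -m jog '[[[-0.3,0,0,0,0],[-0.4,0,0,0,0],[-0.4,0,0,0,0],[-0.4,0,0,-0.5,0],[-0.4,0,0,-1.5,0],[-0.4,0,0,-3,0],[-0.4,0,0,-4,0],[-0.6,0,0,-5,0],[-0.6,0,0,-5,0],[-0.6,0,0,-3,0]]]'; python3 -m jog '[[[-0.6,-3,-2,0,0],[-0.6,-5,-2,0,0],[-0.6,-5,-1,0,0],[-0.6,-5,-1,0,0],[-0.6,-5,0,0,0],[-0.6,-3,0,0,0],[-0.6,0,0,0,0],[-0.6,0,0,0,0],[-0.6,0,0,0,0],[-0.6,0,0,0,0]]]'; python3 - <<'E'
from h import *
from plant import get_image
goto(.3,-.4,.2)
for k in("top","side"):
    p=get_image(k)["img"][:,:,::-1]; 
    c=p[130:300,90:510] if k=="top" else p[90:390,190:460]
    cv2.imwrite(f"pics/end_{k}.png",cv2.resize(c,None,fx=1.9,fy=1.9,interpolation=cv2.INTER_CUBIC))
E
```

```text
t: 47.95
ee_pos: [0.4607, -0.2221, 0.2378]
eef_rot: [2.084, 2.345, 0.002]
contact_force: [0.0, -0.3, 0.3]
grip_width: 0.799
t: 49.2
ee_pos: [0.4317, -0.4862, 0.2344]
eef_rot: [2.085, 2.349, 0.0]
contact_force: [-0.0, -0.6, 0.6]
grip_width: 0.8
t 49.2 pos [ 0.4317 -0.4862  0.2344] head 0.119 tilt -1.000 w 0.800 F [-0.  -0.6  0.6] tool cm (after turn) [ 10.13 -12.05   3.44]
```

View pics/end_top.png

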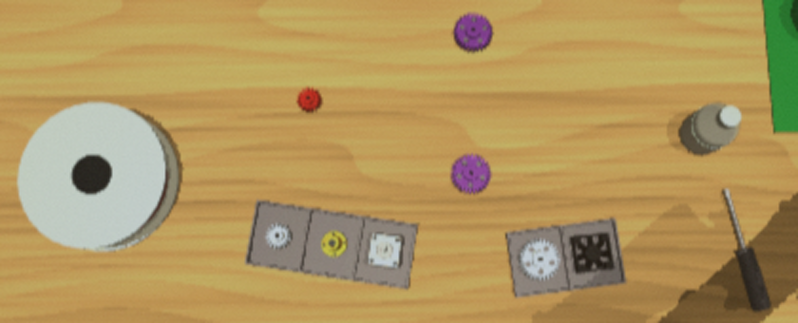

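View pics/end_side.png

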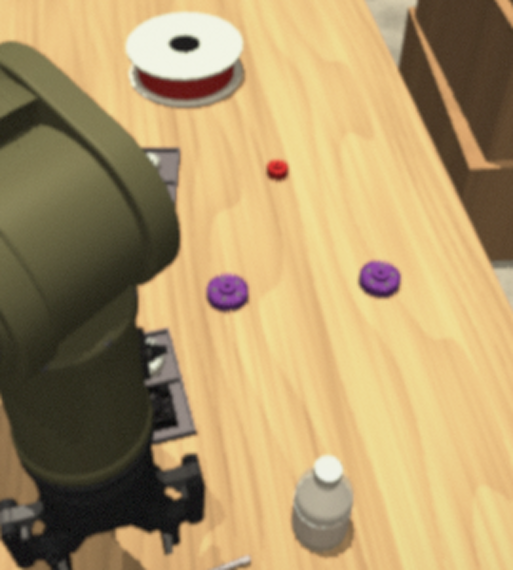

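```bash
python3 - <<'E'
from h import *
from plant import get_image
p=get_image("top");a=p["img"][:,:,::-1]
f=lambda c:cv2.resize(c,(780,290),interpolation=cv2.INTER_CUBIC)
cv2.imwrite("pics/fin.png",np.vstack([f(a[230:290,205:366]),f(a[230:290,310:471])]))
b=cv2.imread("pics/top0.png")
for n,(u,v,w) in dict(spool=(140,223,45),bottle=(465,198,16),driver_tip=(475,240,10),red=(253,183,8),purp1=(339,147,13),purp2=(338,222,13)).items():
    A,B=[np.float32(cv2.cvtColor(np.ascontiguousarray(i[v-w:v+w,u-w:u+w]),cv2.COLOR_BGR2GRAY)) for i in(a,b)]
    print(n,np.round(cv2.phaseCorrelate(A,B,cv2.createHanningWindow(A.shape[::-1],cv2.CV_32F)),2))
E
```

```text
Traceback (most recent call last):
ValueError: setting an array element with a sequence. The requested array has an inhomogeneous shape after 1 dimensions. The detected shape was (2,) + inhomogeneous part.
```

View pics/fin.png

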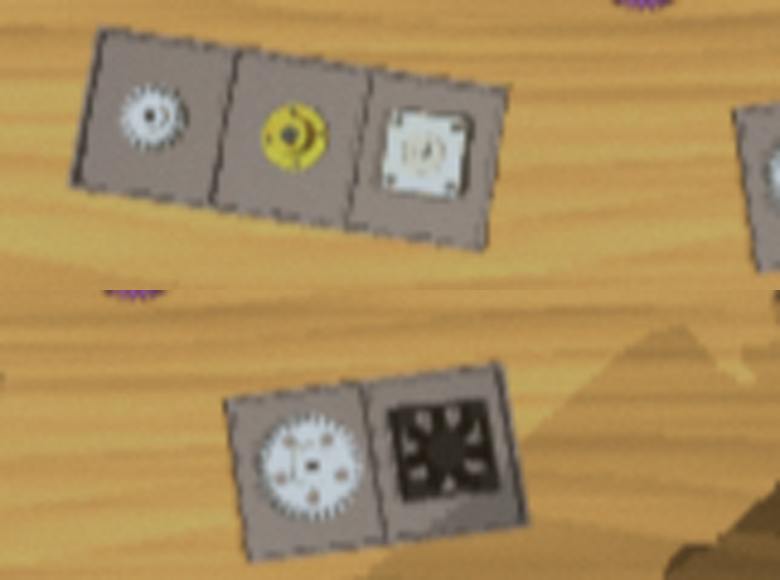

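All five parts lie flat and clear of the walls: small gear, nut and motor in the three-bay tray, large gear and fan in the two-bay tray. I'll hand it in.

```bash
python3 -c "
from plant import sign_off
print(sign_off())"
```

```text
the job is handed in; nothing more can be done
None
```

Both kits are made up and the job is handed in at about 49 s of the 112 s allowed. The white small gear, brass nut and stepper motor are in the three-bay tray; the white large gear and the fan are in the two-bay tray, one part per bay. I gripped each part about 10 mm above its underside and lowered it to the bay floor before opening the fingers.

- **Set-downs:** The motor, large gear and fan showed 6–9 N of floor contact before I let go. The small gear and nut were released on height alone, at most about 0.5 mm above the floor.
- **Final pictures:** The top view shows every part upright, flat and clear of the walls, with the robot away from everything.
- **Other things on the bench:** By eye, the red and purple look-alikes, the spool, the bottle and the screwdriver are where they started.
- **Checks that failed or disagreed:** My numeric check for bystander movement stopped on a script error and I did not repeat it. In the last side view the arm hid part of both trays, so the final check of the parts rests on the top view. The two cameras also disagreed by about 3–4 mm on positions, so I used their averages.

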